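# Shut the cutter guard on the restoration bench

## Robot

A 6-joint arm with a two-finger parallel gripper is mounted at the origin on the work surface. World frame = base frame: x ahead of the robot, y to its left, z up, the work surface at z = 0. Lengths are in m, angles in rad, forces in N, time in s.
With the tool pointing down it reaches from about 0.425 to 0.925 m from the base axis. Payload 12.5 kg.
Tool frame: the origin (TCP) lies at the centre of the arm's flange, where the gripper is bolted on; the fingertips stand 173 mm ahead of it and the grasp point (between the pads) lies 155 mm ahead of it; z points along the fingers, y is the line along which they close (so a half turn about z gives the same grasp; the last joint's range is limited). The gripper opens to 85 mm and grips with 20 to 120 N. Pads are 22 mm wide; open, the fingers measure 114 mm over their backs; the gripper's body (76 mm by 85 mm) begins 54 mm behind the grasp point. The pads swing forward as they close: fully open they stand 13 mm farther back than shut.
Start: joints at [-1.268, 0.491, 1.559, -0, 1.092, -0.106], TCP at [0.248, -0.573, 0.405] pointing down, gripper open.
Joint ranges: [-3.1, 3.1], [-0.84, 2.19], [0.05, 2.79], [-1.13, 4.28], [0.06, 2.93], [-2.69, 2.69]. Speed limits (rad/s): [2.22, 2.22, 2.79, 3.14, 3.14, 3.14].

## Interface

Orientations are given as [roll, pitch, yaw] about the fixed x, y, z axes, in that order (R = Rz(yaw) Ry(pitch) Rx(roll)).
In Python, from rig import ctrl, snapshot, ticket, masks_of, landmark_of gives the robot as it stands.
- The arm moves only by the tool carry_out, never from a script. Its argument "increments" is one flat list of numbers, 7 for each row, row after row: the shift along the world's x, y, z in m, then the turn, a rotation vector about the world's x, y, z in degrees, then the opening, from 0 (shut) to 1 (fully open). A call has 1 to 5 rows; each row is the pose to reach, as a shift and turn from the pose commanded when the call began; what a row does not reach only later rows make up. A row lasts 1/12 s, in which the tool goes at most 41.7 mm and 7.16 degrees, less where a joint would pass 70% of its speed; a pose out of reach is approached as far as the arm can. A call with a gripper value outside its range is refused whole. The fingers move at their own pace and stop on an object; "squeeze" is the grip in N (left out, the last holds). Time passes only in rows, so rows that repeat a pose let the fingers close. It gives the time, the measured TCP pose, the force, the opening and the grip force at its end, in the units of the state.
- ctrl.sense(): the state, without advancing time (a new reading comes with each control period).
- snapshot(name): name is "scene" or "side" or "wrist"; returns a dict with "image" (480x640x3 uint8, red, green, blue), "fovy" (degrees; the focal length in pixels is half the picture's height over the tangent of half this angle, whatever the lens; pixels are square), "cx", "cy" (the principal point, pixels), "k1" (the pictures are not rectified: a ray, as slopes to the right and down, at radius r is drawn at 1 + k1 r^2 times it, then the intrinsics apply), "extrinsics" (4x4, takes a point from camera to world coordinates); the wrist camera has in their place "mount" (4x4, takes a point from camera to tool coordinates, whose origin is the TCP and whose axes are the flange's). Camera axes: x right, y up, looking along -z (the intrinsics and any distortion apply to the point x, -y, -z); pixel columns grow to the right and rows downward; lengths in m; the calibration is good to about 2 mm. A picture is of the moment at which its call begins: read the wrist's pose just before it. There is no depth.
- ticket.hand_in(): hands the job in; it is judged then, once.
Trained networks look in the newest picture that a camera, given by its name, has taken for a name from the list of things; names that differ only in an ending like _2 or _b are one class to them, and where a whole thing is asked for, a point or a joint stands for the part that bears it (a point fixed in the world has none). Each returns a list of dicts, best first, with "conf" (0 to 1); they miss things now and then, are a little off and sometimes report something else, mostly with a low value. They report only what shows in the picture. A call takes as long as a camera call.
- masks_of(camera, name): "region" (480x640 bool, what is visible of it) and "extent" ([left, top, width, height] in pixels, round what is visible of it).
- landmark_of(camera, name): "at" ([row, column] in pixels: a listed point, or the origin of a listed thing).
The state is a dict: "time_s": time; "qpos": joint angles; "qd": joint speeds; "joint_efforts": joint torques, N m; "ee_pos": TCP position; "eef_rot": TCP orientation; "force": force on the tool from outside, world axes, zero at the start; "wrist_torque": the same for the moment, N m; "grip_width": finger opening in m; "grasp_force": force on a finger pad.
Only numpy, scipy, OpenCV 4.12 (cv2) and the standard library are available. Lean on these libraries where they do the work, as an engineer would, in place of code of your own. Each camera call takes 0.05 s, during which the arm holds its last target. There are 200 camera calls.

## Task

Two small spindle machines stand side by side on the bench, both with their clear sliding guards pulled open: one carries a flat toothed cutter, the other a tall smooth sanding drum. Push the cutter's guard shut over the cutter, fully home until its roller latch clicks and holds it, without slamming it. Leave the sanding drum's guard as it is.

Things in the scene. Friction and masses are not known exactly. Their poses are not given: they have to be found in the camera images.
- cutter_guard_bar (a point): Black push bar of the clear guard on the machine with the flat toothed disc (75 mm wide). Point = bar centre, 188 mm above the table; x = level, along the travel, towards shut (away from the robot, within 23 deg), y along the bar, z up. Bar 14 (x) x 44 (y) x 18 (z) mm, on two posts 28 mm apart; 32 mm of free gap under it to the guard's roof (120 x 116 mm, 147 above the table).
- cutter_guard (a joint): Opening of the cutter's guard, m: 0 = shut at its stop, 0.13 = fully open; starts 0.095 to 0.125. Slides with 1.5 N friction, no return spring. From 0.018 down a striker on its front tongue lifts the latch's spring roller: resistance up to about 8 N, crest at 0.010, then it snaps in. Pulling it out again takes about 6 N.
- cutter_latch (a joint): Height of the cutter machine's spring latch roller (10 mm steel roller between two dark cheeks on the plate at the far end of the machine), m: 0 = down at rest, 0.004 when the striker passes under it at guard opening 0.010, back to 0 with the click when the guard is home.
- drum_guard_bar (a point): Push bar of the equal guard on the other machine, with the tall smooth brown sanding drum (44 mm across, 47 high); to be left alone. Same shape, height and axes as the cutter's. Machines: 350 x 170 mm green bases, bed 80 mm above the table, side by side 300 to 460 mm apart, either one on the left; fixed to the bench.

How it is judged:
At the end, for the whole second after the job is handed in: The cutter's guard is shut to within 6 mm of its stop and at rest, its latch roller has dropped behind the striker (within 2 mm of its rest height), and the drum's guard is within 10 mm of where it began (value of joint cutter_guard below 0.006 m and value of joint cutter_latch below 0.002 m and velocity of joint cutter_guard between -0.01 and 0.01 m/s and distance of drum_guard_bar from where it was at the start of the episode below 0.01 m); the robot touches nothing.
It fails at once if the sanding drum's guard is pushed 10 mm or more from where it was (distance of drum_guard_bar from where it was at the start of the episode above 0.01 m).
It fails at once if the cutter's guard is slammed (faster than 0.6 m/s) (velocity of joint cutter_guard below -0.6 m/s).
It also fails if it takes over 32 s, if anything falls off the work surface, if the arm or the gripper's body presses on something with over 40 N, if the wrist force passes 120 N, or if a joint passes its speed limit or range.

## Working session

There is one attempt and no reset: what is moved stays moved. The work goes in short steps, Python scripts to look and compute and a tool call to move; the robot and the scene stay as the last step left them, time stands still between calls to the robot, and variables do not carry over. Pictures are saved under pics/ and viewed, at most 10 in all, crops included, and the job is handed in when it is done.

Besides the shell and the picture viewer there is one more tool, called after "Call:" as name(argument=value, ...) on one line, values as JSON. carry_out: Moves the arm, as the interface text tells. Its arguments: {"type":"object","properties":{"increments":{"type":"array"},"squeeze":{"type":"number"}},"required":["increments"]}

```bash
mkdir -p pics
cat > h.py <<'E'
import numpy as np, cv2
from rig import ctrl, snapshot, ticket, masks_of, landmark_of
from scipy.spatial.transform import Rotation as R
def ray(s,rc,T=None):
    f=240/np.tan(np.radians(s["fovy"])/2)
    u=np.array([(rc[1]-s["cx"])/f,(rc[0]-s["cy"])/f]); v=u.copy()
    for _ in range(20): v=u/(1+s["k1"]*(v@v))
    T=np.array(s["extrinsics"]) if T is None else T
    return T[:3,3], T[:3,:3]@np.array([v[0],-v[1],-1])
def at_z(s,rc,z,T=None):
    o,d=ray(s,rc,T); return o+d*(z-o[2])/d[2]
E
python3 - <<'E'
from h import *
ims=[]
for c in ["scene","side"]:
    s=snapshot(c); cv2.imwrite(f"pics/{c}0.png",s["image"][:,:,::-1])
    for n in ["cutter_guard_bar","drum_guard_bar"]:
        for l in landmark_of(c,n)[:3]: print(c,n,l["conf"],np.round(l["at"],1),at_z(s,l["at"],.188).round(3))
    print(np.array(s["extrinsics"]).round(2).tolist())
print(ctrl.sense())
E
```

```text
scene cutter_guard_bar 0.69 [172.3 399.9] [0.526 0.152 0.188]
scene drum_guard_bar 0.87 [145.2 197. ] [ 0.458 -0.194  0.188]
[[-0.04, -0.73, 0.68, 1.12], [1.0, -0.01, 0.04, 0.05], [-0.02, 0.68, 0.73, 0.69], [0.0, 0.0, 0.0, 1.0]]
side cutter_guard_bar 0.95 [223.7 158.3] [0.525 0.149 0.188]
side cutter_guard_bar 0.52 [449.1 307. ] [ 0.459 -0.188  0.188]
side drum_guard_bar 0.91 [448.1 311.6] [ 0.463 -0.191  0.188]
[[0.7, 0.56, -0.44, 0.37], [-0.71, 0.54, -0.45, -0.3], [-0.02, 0.63, 0.78, 0.69], [0.0, 0.0, 0.0, 1.0]]
{'time_s': 0.3, 'qpos': array([-1.26760585e+00,  4.91127531e-01,  1.55904424e+00, -7.99896914e-06,
        1.09170744e+00, -1.05572050e-01]), 'qd': array([-6.63377550e-04, -6.08074476e-04, -4.69607176e-04, -3.38377381e-05,
        1.73939068e-03,  1.13619330e-03]), 'joint_efforts': array([ 3.65583146e-04, -6.17728114e+01, -2.61476308e+01, -3.07297398e-05,
        2.01103139e-03,  4.37201072e-05]), 'ee_pos': array([ 0.24845824, -0.57349445,  0.40453579]), 'eef_rot': array([-3.14130694e+00, -2.31383746e-05,  4.08766217e-01]), 'force': array([ 0.48594279, -0.76473848, -0.73407232]), 'wrist_torque': array([ 0.03363446, -0.02095455, -0.04661929]), 'grasp_force': 0.0, 'grip_width': 0.08545532197229626}
```

View pics/scene0.png

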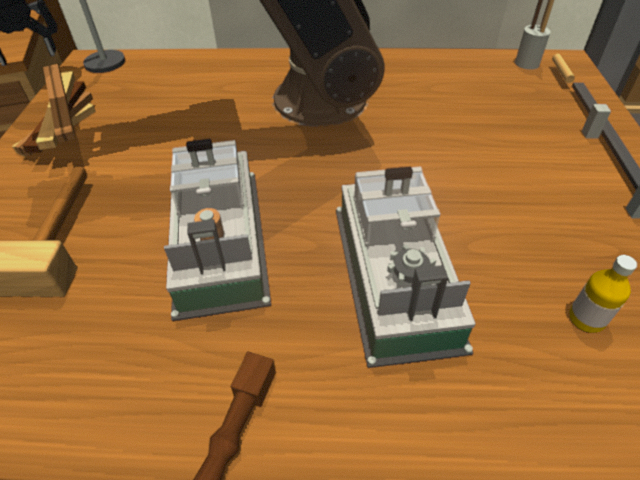

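View pics/side0.png

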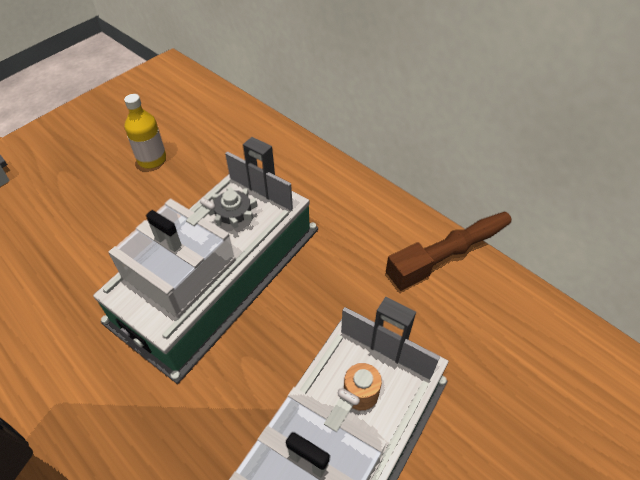

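Run:
```python
from h import *
s=snapshot("scene"); t=snapshot("side")
for S,P in ((s,[(210,339),(360,372),(349,468)]),(t,[(376,177),(229,314),(320,105)])):
    Q=[at_z(S,p,.005) for p in P]; print(np.round(Q,3).tolist())
    for i,j in((0,1),(1,2),(0,2)):
        d=Q[j]-Q[i]; print(i,j,np.hypot(*d[:2]).round(3),np.degrees(np.arctan2(d[1],d[0])).round(1))
# bed edges at z=.08 in side view; latch landmark
for c,S in(("scene",s),("side",t)):
    m=masks_of(c,"cutter_guard_bar"); print(c,[(round(k["conf"],2),k["extent"]) for k in m[:2]])
    for l in landmark_of(c,"cutter_latch")[:2]: print("latch",l["conf"],l["at"],at_z(S,l["at"],.13).round(3))
a,b=[ray(S,landmark_of(c,"cutter_guard_bar")[0]["at"]) for c,S in(("scene",s),("side",t))]
A=np.c_[a[1],-b[1]]; k=np.linalg.lstsq(A,b[0]-a[0],rcond=None)[0]
print(a[0]+a[1]*k[0], b[0]+b[1]*k[1])
# top of latch housing: scene (268-285 row,428 col)/ side(145,258)
a,b=ray(s,(274,430)),ray(t,(147,259))
k=np.linalg.lstsq(np.c_[a[1],-b[1]],b[0]-a[0],rcond=None)[0]; print("housing top",a[0]+a[1]*k[0], b[0]+b[1]*k[1])
```

```text
[[0.428, 0.055, 0.005], [0.761, 0.11, 0.005], [0.738, 0.263, 0.005]]
0 1 0.338 9.3
1 2 0.155 98.4
0 2 0.374 33.8
[[0.435, 0.056, 0.005], [0.765, 0.104, 0.005], [0.409, 0.211, 0.005]]
0 1 0.334 8.4
1 2 0.372 163.2
0 2 0.158 99.3
scene [(0.88, [355.4, 164.8, 86.2, 82.1])]Traceback (most recent call last):
  File "<stdin>", line 10, in <module>
ValueError: it knows: cutter_guard_bar, drum_guard_bar
```

Call:
carry_out(increments=[0.03,0.028,0.01,0,0,7,1,0.06,0.056,0.02,0,0,14,1,0.09,0.084,0.03,0,0,21,1,0.12,0.112,0.04,0,0,28,1,0.15,0.14,0.05,0,0,35,1])

```text
time_s: 0.87
ee_pos: [0.3974, -0.4339, 0.4546]
eef_rot: [3.141, 0.0, 1.025]
force: [0.7, -0.7, 0.7]
grip_width: 0.0853
grasp_force: 0.0
```

Call:
carry_out(increments=[0.006,0.04,0,0,0,7,1,0.012,0.08,0,0,0,14,1,0.018,0.12,0,0,0,21,1,0.024,0.16,0,0,0,28,1,0.03,0.2,0,0,0,35,1])

```text
time_s: 1.28
ee_pos: [0.4262, -0.2334, 0.4542]
eef_rot: [3.141, 0.0, 1.636]
force: [0.8, -0.8, 0.6]
grip_width: 0.0852
grasp_force: 0.0
```

Call:
carry_out(increments=[0.006,0.038,0,0,0,2,1,0.012,0.076,0,0,0,4,1,0.018,0.114,0,0,0,5.4,1,0.024,0.152,0,0,0,5.4,1,0.03,0.19,0,0,0,5.4,1])

```text
time_s: 1.7
ee_pos: [0.4562, -0.0435, 0.4544]
eef_rot: [3.141, 0.0, 1.725]
force: [1.0, -0.8, 0.6]
grip_width: 0.0853
grasp_force: 0.0
```

Remaining: about (+0.070, +0.194, 0).

Call:
carry_out(increments=[0.014,0.038,0,0,0,0,1,0.028,0.077,0,0,0,0,1,0.042,0.116,0,0,0,0,1,0.056,0.155,0,0,0,0,1,0.07,0.194,0,0,0,0,0.7])

```text
time_s: 2.12
ee_pos: [0.5266, 0.1509, 0.4543]
eef_rot: [3.141, 0.0, 1.725]
force: [1.6, -0.5, 0.1]
grip_width: 0.0753
grasp_force: 0.0
```

Run:
```python
from h import *
st=ctrl.sense(); s=snapshot("wrist")
T=np.eye(4);T[:3,:3]=R.from_euler("xyz",st["eef_rot"]).as_matrix();T[:3,3]=st["ee_pos"]; T=T@np.array(s["mount"])
print(st["ee_pos"],st["eef_rot"])
for l in landmark_of("wrist","cutter_guard_bar")[:2]: print(l["conf"],l["at"],at_z(s,l["at"],.188,T).round(4))
cv2.imwrite("pics/w1.png",s["image"][:,:,::-1])
```

```text
[0.52657617 0.15086244 0.45427682] [3.14098590e+00 4.05497564e-05 1.72503272e+00]
0.71 [247.5, 316.9] [0.5313 0.1503 0.188 ]
```

View pics/w1.png

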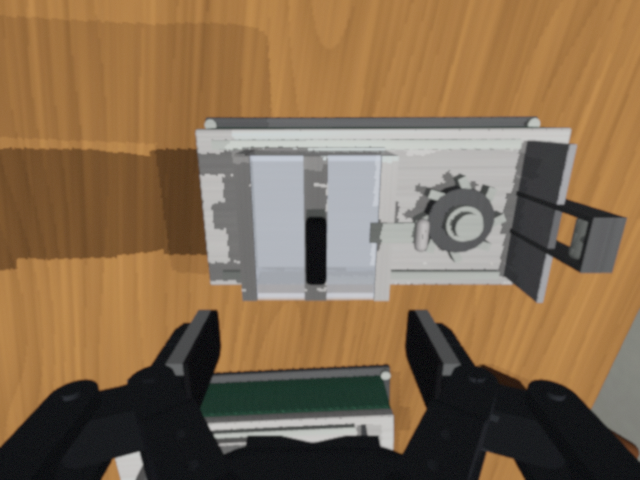

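Run:
```python
from h import *
s=snapshot("scene"); t=snapshot("side")
# left/right near(robot-side) top corners of housing
a,b=ray(s,(274,430)),ray(t,(147,259))
k=np.linalg.lstsq(np.c_[a[1],-b[1]],b[0]-a[0],rcond=None)[0]; print("housing top",a[0]+a[1]*k[0], b[0]+b[1]*k[1])
```

```text
housing top [0.72271196 0.17815519 0.17616898] [0.72359722 0.17623253 0.17500713]
```

Call:
carry_out(increments=[0.002,0,-0.022,0,0,0,0.7,0.002,0,-0.044,0,0,0,0.7,0.002,0,-0.066,0,0,0,0.7,0.002,0,-0.09,0,0,0,0.7,0.002,0,-0.112,0,0,0,0.7])

```text
time_s: 2.73
ee_pos: [0.528, 0.147, 0.3413]
eef_rot: [3.141, 0.0, 1.723]
force: [0.6, -0.5, -0.3]
grip_width: 0.0593
grasp_force: 0.0
```

Call:
carry_out(increments=[0,0,0,0,0,0,0.4,0,0,0,0,0,0,0.3,0,0,0,0,0,0,0.2,0,0,0,0,0,0,0,0,0,0,0,0,0,0], squeeze=30)

```text
time_s: 3.15
ee_pos: [0.5287, 0.1482, 0.3437]
eef_rot: [3.139, 0.001, 1.725]
force: [-0.7, -4.1, 7.8]
grip_width: 0.0135
grasp_force: 33.5
```

Call:
carry_out(increments=[0.008,0.001,0,0,0,0,0,0.016,0.0025,0,0,0,0,0,0.024,0.0037,0,0,0,0,0,0.032,0.005,0,0,0,0,0,0.04,0.006,0,0,0,0,0])

```text
time_s: 3.57
ee_pos: [0.5688, 0.1545, 0.3437]
eef_rot: [3.139, 0.0, 1.725]
force: [-1.9, -2.0, 6.7]
grip_width: 0.0136
grasp_force: 33.6
```

Call:
carry_out(increments=[0.008,0.001,0,0,0,0,0,0.016,0.0025,0,0,0,0,0,0.024,0.0037,0,0,0,0,0,0.032,0.005,0,0,0,0,0,0.038,0.006,0,0,0,0,0])

```text
time_s: 3.98
ee_pos: [0.6069, 0.1605, 0.3437]
eef_rot: [3.139, 0.0, 1.725]
force: [-2.0, -3.0, 7.1]
grip_width: 0.0135
grasp_force: 33.6
```

Call:
carry_out(increments=[0.003,0.0005,0,0,0,0,0,0.006,0.001,0,0,0,0,0,0.009,0.0014,0,0,0,0,0,0.011,0.0017,0,0,0,0,0,0.012,0.0019,0,0,0,0,0])

```text
time_s: 4.4
ee_pos: [0.6187, 0.1624, 0.3437]
eef_rot: [3.139, 0.0, 1.725]
force: [-1.5, -2.7, 6.8]
grip_width: 0.0133
grasp_force: 33.5
```

Call:
carry_out(increments=[0.002,0.0003,0,0,0,0,0,0.004,0.0006,0,0,0,0,0,0.006,0.0009,0,0,0,0,0,0.008,0.0012,0,0,0,0,0,0.01,0.0015,0,0,0,0,0])

```text
time_s: 4.82
ee_pos: [0.6285, 0.1639, 0.3438]
eef_rot: [3.14, 0.0, 1.725]
force: [-1.1, -1.8, 5.8]
grip_width: 0.0134
grasp_force: 33.4
```

Call:
carry_out(increments=[0.001,0.0001,0,0,0,0,0,0.002,0.0003,0,0,0,0,0,0.003,0.0004,0,0,0,0,0,0.004,0.0006,0,0,0,0,0,0.005,0.0007,0,0,0,0,0])

```text
time_s: 5.23
ee_pos: [0.6335, 0.1646, 0.3437]
eef_rot: [3.14, 0.0, 1.725]
force: [-0.4, -1.1, 5.8]
grip_width: 0.0135
grasp_force: 33.4
```

Run:
```python
from h import *
s=snapshot("side"); cv2.imwrite("pics/s2.png",cv2.resize(s["image"][100:300,80:340,::-1],(780,600),interpolation=cv2.INTER_CUBIC))
```

```text
(no output)
```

View pics/s2.png

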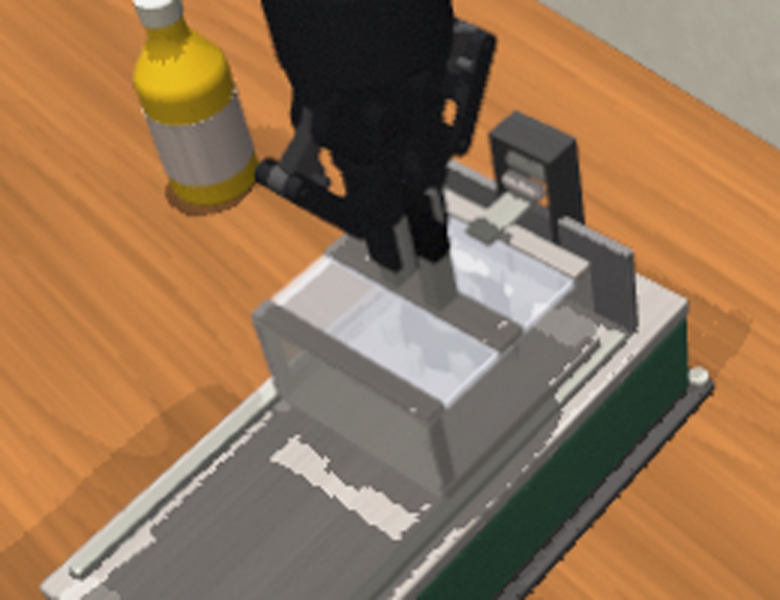

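The guard has moved with the hand. Its tongue (crop 505,212) is just reaching the roller (525,185), so it isn't latched yet.

Call:
carry_out(increments=[0.001,0.0001,0,0,0,0,0,0.002,0.0003,0,0,0,0,0,0.003,0.0004,0,0,0,0,0,0.004,0.0006,0,0,0,0,0,0.005,0.0007,0,0,0,0,0])

```text
time_s: 5.7
ee_pos: [0.6381, 0.1653, 0.3437]
eef_rot: [3.141, 0.0, 1.725]
force: [-4.5, -1.4, 8.1]
grip_width: 0.0133
grasp_force: 33.6
```

Call:
carry_out(increments=[0.001,0.0001,0,0,0,0,0,0.002,0.0003,0,0,0,0,0,0.003,0.0004,0,0,0,0,0,0.004,0.0006,0,0,0,0,0,0.005,0.0007,0,0,0,0,0])

```text
time_s: 6.12
ee_pos: [0.6434, 0.1661, 0.3438]
eef_rot: [3.14, 0.0, 1.725]
force: [-1.1, 0.3, 6.4]
grip_width: 0.0134
grasp_force: 33.4
```

Call:
carry_out(increments=[0.001,0.0001,0,0,0,0,0,0.002,0.0003,0,0,0,0,0,0.003,0.0004,0,0,0,0,0,0.004,0.0006,0,0,0,0,0,0.005,0.0007,0,0,0,0,0])

```text
time_s: 6.53
ee_pos: [0.6486, 0.167, 0.3437]
eef_rot: [3.139, -0.0, 1.725]
force: [1.4, 1.0, 5.4]
grip_width: 0.0131
grasp_force: 33.3
```

Call:
carry_out(increments=[0.001,0.0001,0,0,0,0,0,0.001,0.0001,0,0,0,0,0,0.002,0.0003,0,0,0,0,0,0.002,0.0003,0,0,0,0,0])

```text
time_s: 6.87
ee_pos: [0.6505, 0.1672, 0.3437]
eef_rot: [3.139, -0.0, 1.725]
force: [-0.5, 0.5, 6.5]
grip_width: 0.0139
grasp_force: 33.5
```

Call:
carry_out(increments=[0.001,0.0001,0,0,0,0,0,0.001,0.0001,0,0,0,0,0,0.002,0.0003,0,0,0,0,0,0.002,0.0003,0,0,0,0,0])

```text
time_s: 7.2
ee_pos: [0.6521, 0.1675, 0.3438]
eef_rot: [3.141, -0.0, 1.725]
force: [-6.5, -1.0, 9.4]
grip_width: 0.0138
grasp_force: 33.9
```

Call:
carry_out(increments=[0.001,0.0001,0,0,0,0,0,0.001,0.0001,0,0,0,0,0])

```text
time_s: 7.37
ee_pos: [0.6525, 0.1676, 0.3437]
eef_rot: [-3.14, -0.0, 1.725]
force: [-12.1, -2.2, 11.6]
grip_width: 0.0131
grasp_force: 34.2
```

Hard stop: force is rising while the hand barely advances. I'll back off slightly, release and go up.

Call:
carry_out(increments=[-0.001,-0.0001,0,0,0,0,0,-0.001,-0.0001,0,0,0,0,0.3,-0.001,-0.0001,0,0,0,0,0.4,-0.001,-0.0001,0,0,0,0,0.4,-0.001,-0.0001,0,0,0,0,0.4])

```text
time_s: 7.78
ee_pos: [0.6525, 0.1674, 0.3421]
eef_rot: [3.141, -0.0, 1.725]
force: [0.5, -0.5, 0.2]
grip_width: 0.0342
grasp_force: 0.0
```

Call:
carry_out(increments=[0,0,0.015,0,0,0,0.4,0,0,0.035,0,0,0,0.4,0,0,0.06,0,0,0,0.4,0,0,0.09,0,0,0,0.4,0,0,0.12,0,0,0,0.4])

```text
time_s: 8.2
ee_pos: [0.6524, 0.1674, 0.4629]
eef_rot: [-3.141, 0.0, 1.725]
force: [-0.2, -0.1, 0.4]
grip_width: 0.0338
grasp_force: 0.0
```

Run:
```python
from h import *
s=snapshot("side"); cv2.imwrite("pics/s3.png",cv2.resize(s["image"][100:300,80:340,::-1],(780,600),interpolation=cv2.INTER_CUBIC))
for n in ["cutter_guard_bar","drum_guard_bar"]:
  for c in ["side","scene"]:
    S=snapshot(c)
    for l in landmark_of(c,n)[:1]: print(n,c,l["conf"],at_z(S,l["at"],.188).round(3))
```

```text
cutter_guard_bar side 0.76 [0.647 0.166 0.188]
cutter_guard_bar scene 0.82 [0.646 0.167 0.188]
drum_guard_bar side 0.56 [ 0.462 -0.189  0.188]
drum_guard_bar scene 0.87 [ 0.459 -0.187  0.188]
```

View pics/s3.png

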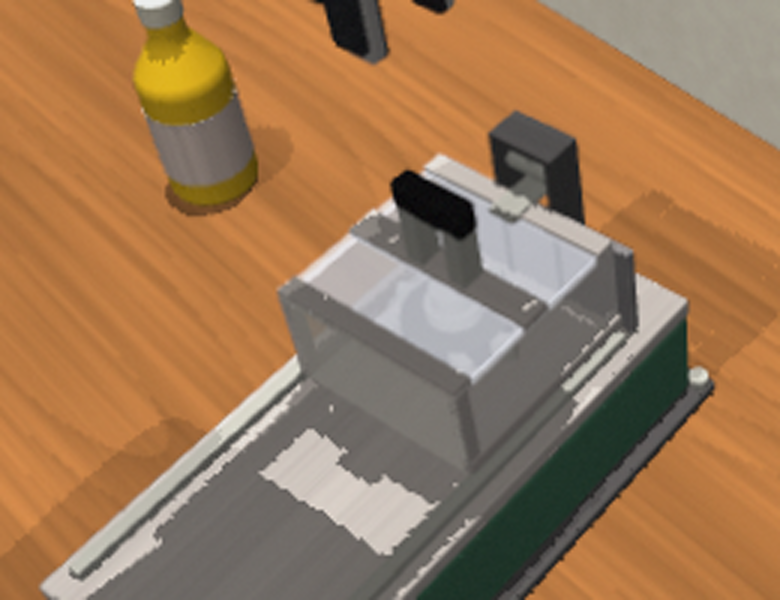

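The guard sits against the end plate (crop 620,270) with the tongue past the roller (525,180). The drum's bar hasn't moved.

```bash
python3 -c "
from rig import ticket
print(ticket.hand_in())"
```

```text
the job is handed in; nothing more can be done
None
```

I pushed the cutter's guard slowly home to its stop, past the latch crest. I released it, and the last picture shows the tongue behind the roller. The drum's guard was left where it was, within measurement error, and the job is handed in at about 8 s; no verdict was returned.

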